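# Fill the fruit carton and hold the clip open on its panel

## Robot

A 6-joint arm with a two-finger parallel gripper is mounted at the origin on the work surface. World frame = base frame: x ahead of the robot, y to its left, z up, the work surface at z = 0. Lengths are in m, angles in rad, forces in N, time in s.
With the tool pointing down it reaches from about 0.325 to 0.9 m from the base axis. Payload 6.1 kg.
Tool frame: the origin (TCP) lies at the very end of the fingers, on their centre line; the grasp point (between the pads) lies 19 mm behind it; z points along the fingers, y is the line along which they close (so a half turn about z gives the same grasp; the last joint's range is limited). The gripper opens to 85 mm and grips with 20 to 120 N. Pads are 22 mm wide; open, the fingers measure 114 mm over their backs; the gripper's body (76 mm by 85 mm) begins 54 mm behind the grasp point. The pads swing forward as they close: fully open they stand 13 mm farther back than shut.
Start: joints at [1.027, 0.22, 1.526, -0, 1.395, -0.126], TCP at [0.254, 0.571, 0.231] pointing down, gripper open.
Joint ranges: [-2.98, 2.98], [-0.91, 2.08], [0.09, 2.57], [-1.24, 4.39], [0.2, 2.65], [-2.68, 2.68]. Speed limits (rad/s): [2.57, 2.57, 3.01, 3.14, 3.14, 3.14].

## Interface

Orientations are given as a rotation vector (axis times angle).
In Python, from rig import bot gives the robot as it stands. The module is installed in compiled form; this text tells all that it offers.
- The arm moves only by the tool move_arm, never from a script. Its argument "commands" is a list of rows, each a list of 3 entries, a list of its own where there are three numbers: the opening, from -1 (shut) to 1 (fully open), then the shift along the tool's x, y, z in m, then the turn, a rotation vector about the tool's x, y, z in degrees. In form: [[fingers, [tx, ty, tz], [ax, ay, az]], ...]. A call has 1 to 20 rows; each row is the pose to reach, as a shift and turn from the pose commanded when the call began, along the tool's axes at that moment; what a row does not reach only later rows make up. A row lasts 1/8 s, in which the tool goes at most 62.5 mm and 10.7 degrees, less where a joint would pass 70% of its speed; a pose out of reach is approached as far as the arm can. A call with a gripper value outside its range is refused whole. The fingers move at their own pace and stop on an object; "squeeze" is the grip in N (left out, the last holds). Time passes only in rows, so rows that repeat a pose let the fingers close. It gives the time, the measured TCP pose, the force, the opening and the grip force at its end, in the units of the state.
- bot.state(): the state, without advancing time (a new reading comes with each control period).
- bot.snapshot(name): name is "side" or "top" or "wrist"; returns the picture (400x640x3 uint8, red, green, blue); there is no depth.
- bot.camera_params(name): a dict with "vfov" (degrees; the focal length in pixels is half the picture's height over the tangent of half this angle, whatever the lens; pixels are square), "cx", "cy" (the principal point, pixels), "rvec" (rotation vector, rad) and "tvec" (3), from world to camera coordinates, as OpenCV has them; the wrist camera has in their place "T_tool_cam" (4x4, takes a point from camera to tool coordinates, whose origin is the TCP and whose axes are the flange's). Camera axes: x right, y down, z forward; pixel columns grow to the right and rows downward; lengths in m; the calibration is good to about 2 mm. A picture is of the moment at which its call begins: read the wrist's pose just before it. camera_params takes no time and is no camera call.
- bot.close_job(): hands the job in; it is judged then, once.
The state is a dict: "time_s": time; "joint_positions": joint angles; "dq": joint speeds; "joint_torque": joint torques, N m; "ee_pos": TCP position; "tcp_rot": TCP orientation; "force": force on the tool from outside, world axes, zero at the start; "torque": the same for the moment, N m; "opening": finger opening in m; "finger_force": force on a finger pad.
Only numpy, scipy, OpenCV 4.12 (cv2) and the standard library are available. Lean on these libraries where they do the work, as an engineer would, in place of code of your own. Each camera call takes 0.05 s, during which the arm holds its last target. There are 200 camera calls.

## Task

Tip the hinged metal tray up by its bar handle so that all four jackfruit chunks slide off it into the carton, and lower the tray flat again. Then squeeze the spring clip's two handles together, lift it off its stand and carry it open to the carton's raised back panel; the program finishes while holding it there, jaws wide open with one on each side of the panel's top edge and the clip not touching the card, so that I can slip a price ticket in. Do not let go of the clip at the end, and leave the jar, the bowl of limes and the weight where they stand.

Things in the scene. Friction and masses are not known exactly. Their poses are not given: they have to be found in the camera images.
- tray (a joint): tilt of the tray in rad: 0 flat, grows to 1.15 (stop) as the handle end is lifted; it drops back by its weight when let go (about 2 N at the handle). The chunks may need up to about 0.65 rad to slide
- tray_hinge (a point): fixed point on the tray's hinge axis, midway across its width, 125 mm above the table at the level of the tray's floor. Axes: y along the hinge, x level from the handle end towards the carton, z up. The aluminium tray is 106 mm wide, reaches 128 mm from the hinge towards the handle and 50 mm beyond it over the carton, with 25 mm rims on the two sides and at the handle end
- tray_handle (a point): middle of the tray's bar handle, a round steel bar 10 mm thick, running 84 mm along y between two arms; with the tray flat it lies 178 mm from the hinge axis on the side away from the carton (at x = -178 mm) and 20 mm above it, 50 mm out from the tray's end rim. It moves and turns with the tray
- carton: fixed open cardboard carton, 140 (x) x 150 (y) mm outside, walls 4 mm, sides 75 mm high; origin at the centre of its underside, x away from the tray towards the raised panel, z up
- panel_top (a point): middle of the top edge of the carton's raised back panel, a card sheet 4 mm thick, 100 mm wide (along y), standing upright on the side away from the tray; its top edge is 150 mm above the table and 75 mm above the other sides. Axes as the carton's: x square to the sheet
- clip_stand: fixed clip stand: wooden base 90 x 70 x 16 mm with an upright aluminium blade 3.8 mm thick (x), 30 mm wide (y), its top edge 85 mm above the table; origin at the centre of its underside. The clip starts astride the blade, its pivot resting on the top edge, jaws down
- clip: large dark steel spring clip, 24 mm wide (y), 60 g: two alike limbs on a pivot pin along y; origin on the pivot, 91 mm above the table at the start; z up along the handles, x the way handles and jaws move; this body is limb a, on the -x side. Two flat handles rise 46 mm above the pivot, leaning apart 0.22 rad each when shut (39 mm over their tops); two jaws hang 55 mm below it (20 mm over their backs)
- clip_grip (a point): point midway between the clip's two handles, 28 mm above its pivot: where to squeeze (along x); axes as clip. Squeezing takes 5 N to start and 10 N at full opening, where there is a firm stop; 40 N does no harm
- clip_jaw (a joint): angle between the clip's limbs in rad: 0 shut (tips 4 mm apart), 0.44 squeezed fully open to the stop: handles then parallel, upright and 20 mm over their backs, each jaw leaning out 0.22 rad, tips about 27 mm apart and 53 mm below the pivot
- jaw_a (a point): inner lower corner of the tip of limb a's jaw, 55 mm below the pivot when closed
- jaw_b (a point): the same on the other limb's jaw
- chunk0_c (a point): jackfruit chunk, a rounded block 36 x 32 x 26 mm high, pale flesh with a dark rind on top, 35 g; starts on the tray. Point: its centre
- chunk1_c (a point): jackfruit chunk, a rounded block 36 x 32 x 26 mm high, pale flesh with a dark rind on top, 35 g; starts on the tray. Point: its centre
- chunk2_c (a point): jackfruit chunk, a rounded block 36 x 32 x 26 mm high, pale flesh with a dark rind on top, 35 g; starts on the tray. Point: its centre
- chunk3_c (a point): jackfruit chunk, a rounded block 36 x 32 x 26 mm high, pale flesh with a dark rind on top, 35 g; starts on the tray. Point: its centre
- jar: bystander: amber glass jar with steel lid, 64 mm wide, 85 mm high; origin under its centre
- weight: bystander: knobbed steel scale weight, 48 mm wide, 56 mm high; origin under its centre
- bowl: bystander: white bowl of limes, 100 mm wide, about 60 mm high with the limes; origin under its centre
Not all that is in view belongs to the job. Leave any orange look-alike of the part that bears chunk0_c alone.

How it is judged:
On the way, in this order (a step that is already met when the one before it is completed fails the run):
1. with the tray tipped up, all four chunks have slid into the carton (x of chunk0_c in the frame of carton between -0.066 and 0.066 m and y of chunk0_c in the frame of carton between -0.071 and 0.071 m and z of chunk0_c in the frame of carton between 0 and 0.075 m and x of chunk1_c in the frame of carton between -0.066 and 0.066 m and y of chunk1_c in the frame of carton between -0.071 and 0.071 m and z of chunk1_c in the frame of carton between 0 and 0.075 m and x of chunk2_c in the frame of carton between -0.066 and 0.066 m and y of chunk2_c in the frame of carton between -0.071 and 0.071 m and z of chunk2_c in the frame of carton between 0 and 0.075 m and x of chunk3_c in the frame of carton between -0.066 and 0.066 m and y of chunk3_c in the frame of carton between -0.071 and 0.071 m and z of chunk3_c in the frame of carton between 0 and 0.075 m and value of joint tray above 0.3 rad), for 0.05 s.
2. the clip is squeezed open by the fingers and lifted off its stand (value of joint clip_jaw above 0.3 rad and height (world z) of each of jaw_a, jaw_b above 0.088 m and contact force between the fingers and clip above 2 N), for 0.1 s.
At the end, for the whole second after the job is handed in: All four chunks lie in the carton below its rim, the tray is down (< 0.1 rad), and the fingers hold the clip open (> 0.3 rad) with a jaw tip on each side of the panel, 7 to 55 mm below its top edge, within 45 mm of its middle, pressing on the carton with less than 0.3 N (x of chunk0_c in the frame of carton between -0.066 and 0.066 m and y of chunk0_c in the frame of carton between -0.071 and 0.071 m and z of chunk0_c in the frame of carton between 0 and 0.075 m and x of chunk1_c in the frame of carton between -0.066 and 0.066 m and y of chunk1_c in the frame of carton between -0.071 and 0.071 m and z of chunk1_c in the frame of carton between 0 and 0.075 m and x of chunk2_c in the frame of carton between -0.066 and 0.066 m and y of chunk2_c in the frame of carton between -0.071 and 0.071 m and z of chunk2_c in the frame of carton between 0 and 0.075 m and x of chunk3_c in the frame of carton between -0.066 and 0.066 m and y of chunk3_c in the frame of carton between -0.071 and 0.071 m and z of chunk3_c in the frame of carton between 0 and 0.075 m and value of joint tray below 0.1 rad and value of joint clip_jaw above 0.3 rad and ((x of jaw_a in the frame of panel_top below -0.003 m and x of jaw_b in the frame of panel_top above 0.003 m) or (x of jaw_b in the frame of panel_top below -0.003 m and x of jaw_a in the frame of panel_top above 0.003 m)) and z of jaw_a in the frame of panel_top between -0.055 and -0.007 m and y of jaw_a in the frame of panel_top between -0.045 and 0.045 m and z of jaw_b in the frame of panel_top between -0.055 and -0.007 m and y of jaw_b in the frame of panel_top between -0.045 and 0.045 m and contact force between the fingers and clip above 2 N and contact force between clip and carton below 0.3 N); the arm keeps its last pose, push and grip.
It fails at once if the jar is disturbed (moved more than 25 mm) (distance of jar from where it was at the start of the episode above 0.025 m).
It fails at once if the weight is disturbed (moved more than 25 mm) (distance of weight from where it was at the start of the episode above 0.025 m).
It fails at once if the bowl is disturbed (moved more than 25 mm) (distance of bowl from where it was at the start of the episode above 0.025 m).
It also fails if it takes over 51 s, if anything falls off the work surface, if the arm or the gripper's body presses on something with over 40 N, if the wrist force passes 120 N, or if a joint passes its speed limit or range.

## Working session

There is one attempt and no reset: what is moved stays moved. The work goes in short steps, Python scripts to look and compute and a tool call to move; the robot and the scene stay as the last step left them, time stands still between calls to the robot, and variables do not carry over. Pictures are saved under pics/ and viewed, at most 11 in all, crops included, and the job is handed in when it is done.

Besides the shell and the picture viewer there is one more tool, called as name(argument=value, ...), one argument or row to a line, values as JSON. move_arm: Moves the arm, as the interface text tells. Its arguments: {"type":"object","properties":{"commands":{"type":"array"},"squeeze":{"type":"number"}},"required":["commands"]}

```bash
mkdir -p pics; python3 - <<'E'
from rig import bot
import cv2
for n in("side","top"):
    p=bot.camera_params(n);print(n,p)
    cv2.imwrite(f"pics/{n}0.png",bot.snapshot(n)[:,:,::-1])
print(bot.camera_params("wrist"));print(bot.state())
E
```

```text
side {'vfov': 46.974002149949676, 'cx': 317.5211794913223, 'cy': 200.18465574118943, 'rvec': array([ 1.93782531, -0.83897136,  0.46463127]), 'tvec': array([-0.41825486,  0.32146189,  0.68451386])}
top {'vfov': 55.31048013020341, 'cx': 315.9120668339521, 'cy': 199.1151899624222, 'rvec': array([ 2.13156321, -2.09694817,  0.17255126]), 'tvec': array([0.00470559, 0.59784807, 0.90377154])}
{'vfov': 60.774746354298024, 'cx': 320.3090883461778, 'cy': 202.2606821029421, 'T_tool_cam': array([[-1.37606501e-03, -9.46955844e-01, -3.21360756e-01,
         8.22232281e-02],
       [ 9.99998778e-01, -1.06462604e-03, -1.14484881e-03,
         1.71628617e-04],
       [ 7.41992243e-04, -3.21361938e-01,  9.46956152e-01,
        -1.42336424e-01],
       [ 0.00000000e+00,  0.00000000e+00,  0.00000000e+00,
         1.00000000e+00]])}
{'time_s': 0.1, 'joint_positions': array([ 1.02687601e+00,  2.21167245e-01,  1.52750376e+00,  8.69515501e-06,
        1.39471043e+00, -1.26082148e-01]), 'dq': array([ 1.13429155e-03, -2.43665486e-04,  3.73664537e-04,  1.21219764e-03,
        4.52407820e-04, -9.11315254e-05]), 'joint_torque': array([ 9.30847182e-05, -4.98245966e+01, -3.90545225e+01, -2.61888417e-04,
        5.76295832e-03, -2.88429142e-06]), 'ee_pos': array([0.25331895, 0.57075864, 0.23029253]), 'tcp_rot': array([-6.51452988e-01, -3.07269602e+00,  2.64868696e-03]), 'force': array([-0.4859317 , -0.64684616,  0.6368833 ]), 'torque': array([0.0327002 , 0.00036165, 0.0079127 ]), 'finger_force': 0.0, 'opening': 0.08527536803115669}
```

View pics/top0.png

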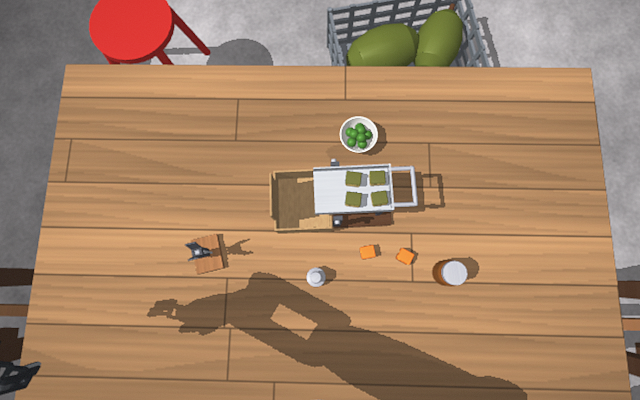

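View pics/side0.png

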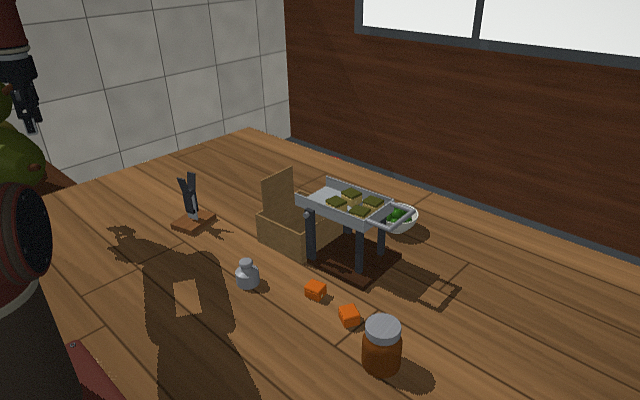

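The top view shows the carton at (300,200) with the tray at (350,190) and its handle bar at (413,187). The clip stand is at (207,253), the weight at (316,277), the jar at (453,272), and the bowl at (358,134). There are four pale and dark chunks on the tray. The orange cubes at (369,251) and (405,256) are the look-alikes, so I leave them alone. The crops below enlarge this to confirm.

```bash
python3 - <<'E'
import cv2
a=cv2.imread("pics/top0.png")[150:290,180:450];b=cv2.imread("pics/side0.png")[160:300,160:430]
a=cv2.resize(a,None,fx=2.9,fy=2.9,interpolation=cv2.INTER_CUBIC)
cv2.imwrite("pics/tc.png",a)
b=cv2.resize(b,None,fx=2.9,fy=2.9,interpolation=cv2.INTER_CUBIC)
cv2.imwrite("pics/sc.png",b)
E
cat > h.py <<'E'
import numpy as np,cv2
from scipy.spatial.transform import Rotation as R
from rig import bot
def cam(n,state=None):
    p=bot.camera_params(n);f=200/np.tan(np.radians(p["vfov"]/2))
    if n=="wrist":
        T=np.eye(4);T[:3,:3]=R.from_rotvec(state["tcp_rot"]).as_matrix();T[:3,3]=state["ee_pos"]
        T=np.linalg.inv(T@p["T_tool_cam"]);Rm,t=T[:3,:3],T[:3,3]
    else: Rm,t=cv2.Rodrigues(p["rvec"])[0],p["tvec"]
    return Rm,np.array(t),f,p["cx"],p["cy"]
def atz(c,uv,z):
    Rm,t,f,cx,cy=c;o=-Rm.T@t;d=Rm.T@np.array([(uv[0]-cx)/f,(uv[1]-cy)/f,1])
    return o+d*(z-o[2])/d[2]
def proj(c,X):
    Rm,t,f,cx,cy=c;q=(Rm@np.atleast_2d(X).T).T+t
    return q[:,:2]/q[:,2:]*f+[cx,cy]
def tri(cs,uvs):
    A=[];b=[]
    for (Rm,t,f,cx,cy),(u,v) in zip(cs,uvs):
        for k,w in((0,(u-cx)/f),(1,(v-cy)/f)):
            A.append(Rm[k]-w*Rm[2]);b.append(w*t[2]-t[k])
    return np.linalg.lstsq(np.array(A),np.array(b),rcond=None)[0]
E
```

```text
(no output)
```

View pics/tc.png

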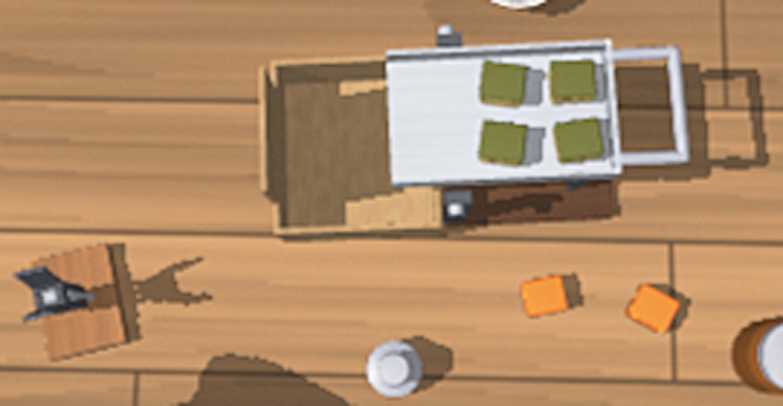

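View pics/sc.png

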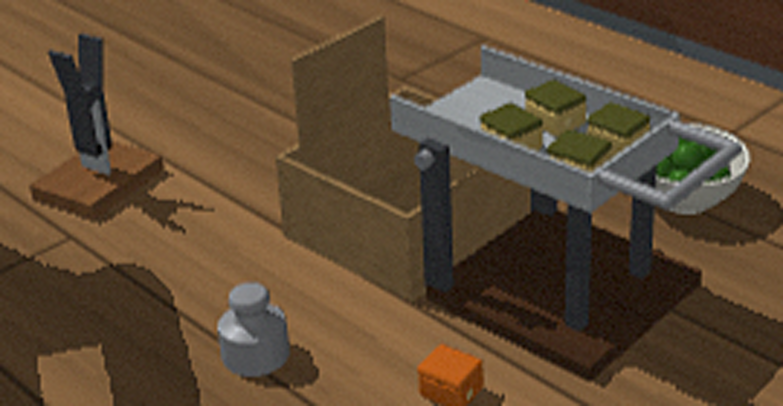

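The crops show the following:
- **Tray:** the handle bar runs from (676,50) to (683,160) in the top crop and from (735,143) to (660,200) in the side crop.
- **Panel:** its top corners are at (293,62) and (385,18) in the side crop.
- **Clip:** the handle tops are at (60,55) and (90,38) in the side crop.
- **Look-alikes:** the orange cubes are plain cubes on the table, while the real chunks are the four pale, dark-topped ones on the tray.

Next I fit the known geometry to both views.

```bash
cat > fit.py <<'E'
from h import *
from scipy.optimize import least_squares
T,S=cam("top"),cam("side")
t=lambda u,v:(u/2.9+180,v/2.9+150)
s=lambda u,v:(u/2.9+160,v/2.9+160)
def fit(name,pts,x0):
    def pose(p,X): return R.from_rotvec([0,0,p[2]]).apply(X)+[p[0],p[1],0]
    def res(p): return np.concatenate([proj(c,pose(p,np.array(X)))[0]-uv for c,X,uv in pts])
    r=least_squares(res,x0,loss="soft_l1");print(name,np.round(r.x,4));print(np.round(res(r.x).reshape(-1,2),1).tolist());return r.x
h=.125
tray=[(T,(-.128,-.053,h+.025),t(610,41)),(T,(-.128,.053,h+.025),t(620,176)),(T,(.05,-.053,h+.025),t(387,50)),(T,(.05,.053,h+.025),t(392,184)),
(T,(-.178,-.042,h+.02),t(677,52)),(T,(-.178,.042,h+.02),t(682,160)),
(S,(-.178,-.042,h+.02),s(733,145)),(S,(-.178,.042,h+.02),s(661,198)),(S,(-.128,-.053,h+.025),s(677,115)),(S,(-.128,.053,h+.025),s(596,178)),(S,(.05,-.053,h+.025),s(481,46)),(S,(.05,.053,h+.025),s(391,97))]
car=[(S,(.07,.075,.075),s(280,157)),(S,(-.07,.075,.075),s(417,214)),(S,(.07,.075,0),s(283,232)),(S,(-.07,.075,0),s(413,302)),
(S,(.068,.05,.15),s(293,62)),(S,(.068,-.05,.15),s(385,18)),(T,(.07,.075,.075),t(276,237)),(T,(-.07,.075,.075),t(442,236)),(T,(.07,-.075,.075),t(270,64))]
if __name__=="__main__":
    o=atz(T,t(440,115),.125);print(o)
    fit("tray",tray,[o[0],o[1],1.57]);o=atz(T,t(360,150),.07);fit("carton",car,[o[0],o[1],1.57])
    for uv in((110,243),(133,343),(50,360),(36,262)):print("base",atz(T,t(*uv),.016))
    for uv in((30,185),(88,217),(161,157)):print("baseS",atz(S,s(*uv),.016))
    for a,b in(((22,270),(60,53)),((30,318),(90,38)),((30,318),(60,53)),((22,270),(90,38))):print("hand",tri((T,S),(t(*a),s(*b))))
    for n,uv,z in(("jar",(774,355),.085),("wt",(396,368),.05)):print(n,atz(T,t(*uv),z))
E
python3 fit.py
```

```text
[ 0.60773183 -0.02372887  0.125     ]
tray [ 0.6049 -0.0331  1.6271]
[[0.4, -0.4], [0.5, -1.3], [-0.2, -0.2], [-0.2, -0.8], [-0.9, 0.1], [0.6, -1.2], [-0.5, 2.3], [0.5, 2.3], [0.1, 0.4], [-2.8, 0.3], [-0.1, 0.2], [-1.5, 0.2]]
carton [0.597  0.0466 1.641 ]
[[-1.6, 0.3], [-2.5, 1.8], [0.2, 2.0], [0.2, 0.4], [-0.2, -0.4], [-1.2, -0.4], [0.2, -2.1], [0.5, -4.9], [0.4, -2.2]]
base [0.5101058  0.26747211 0.016     ]
base [0.4227199  0.24139683 0.016     ]
base [0.40674264 0.31359731 0.016     ]
base [0.49210089 0.33265889 0.016     ]
baseS [0.40991814 0.31251818 0.016     ]
baseS [0.4157919  0.23302861 0.016     ]
baseS [0.51134748 0.26807096 0.016     ]
hand [0.46966365 0.31285247 0.11799466]
hand [0.45272183 0.27967309 0.14847146]
hand [0.44341733 0.29087459 0.13452302]
hand [0.47944695 0.30197422 0.13126747]
jar [ 0.42255084 -0.29518744  0.085     ]
wt [0.40606773 0.00954401 0.05      ]
```

```bash
cat >> h.py <<'E'
def to(P,yaw,st=None):
    """shift/turn from present pose to TCP at P, pointing down, tool y at yaw deg"""
    st=st or bot.state();M=R.from_rotvec(st["tcp_rot"]);c,s=np.cos(np.radians(yaw)),np.sin(np.radians(yaw))
    G=R.from_matrix(np.array([[-s,c,0],[c,s,0],[0,0,-1]]))
    print("shift",np.round(M.inv().apply(np.array(P)-st["ee_pos"]),4),"turn",np.round((M.inv()*G).as_rotvec(degrees=True),1))
E
python3 -c "
from h import *
to([.615,-.211,.23],93.2)"
```

```text
shift [-0.6478 -0.5677  0.0011] turn [ -0.1  -0.  -27.1]
```

move_arm(
  commands=[
    [1, [-0.648, -0.568, 0], [0, 0, -27]],
    [1, [-0.648, -0.568, 0], [0, 0, -27]],
    [1, [-0.648, -0.568, 0], [0, 0, -27]],
    [1, [-0.648, -0.568, 0], [0, 0, -27]],
    [1, [-0.648, -0.568, 0], [0, 0, -27]],
    [1, [-0.648, -0.568, 0], [0, 0, -27]],
    [1, [-0.648, -0.568, 0], [0, 0, -27]],
    [1, [-0.648, -0.568, 0], [0, 0, -27]],
    [1, [-0.648, -0.568, 0], [0, 0, -27]],
    [1, [-0.648, -0.568, 0], [0, 0, -27]],
    [1, [-0.648, -0.568, 0], [0, 0, -27]],
    [1, [-0.648, -0.568, 0], [0, 0, -27]],
    [1, [-0.648, -0.568, 0], [0, 0, -27]],
    [1, [-0.648, -0.568, 0], [0, 0, -27]],
    [1, [-0.648, -0.568, 0], [0, 0, -27]],
    [1, [-0.648, -0.568, 0], [0, 0, -27]],
    [1, [-0.648, -0.568, 0], [0, 0, -27]],
    [1, [-0.648, -0.568, 0], [0, 0, -27]],
  ],
  squeeze=25,
)

```text
time_s: 2.35
ee_pos: [0.6154, -0.2096, 0.2318]
tcp_rot: [-0.086, 3.14, -0.0]
force: [0.0, 0.5, -0.1]
opening: 0.0853
finger_force: 0.0
```

```bash
python3 - <<'E'
from h import *
st=bot.state();print(st["time_s"],st["ee_pos"],st["joint_positions"])
c=cam("wrist",st);im=bot.snapshot("wrist");cv2.imwrite("pics/w1.png",im[:,:,::-1])
d=np.array([-.056,.998,0]);hh=np.array([.605,-.0331,.145])-.178*d;b=np.array([-.998,-.056,0])
print(proj(c,[hh,hh+.042*b,hh-.042*b]))
E
```

```text
2.35 [ 0.61536204 -0.20955221  0.23179834] [-4.49477997e-01  2.78923659e-01  1.45582890e+00  1.02506606e-04
  1.40634334e+00 -2.07530345e+00]
[[319.18562958 207.6142609 ]
 [318.96903842 148.91142295]
 [319.37944944 260.14537598]]
```

View pics/w1.png

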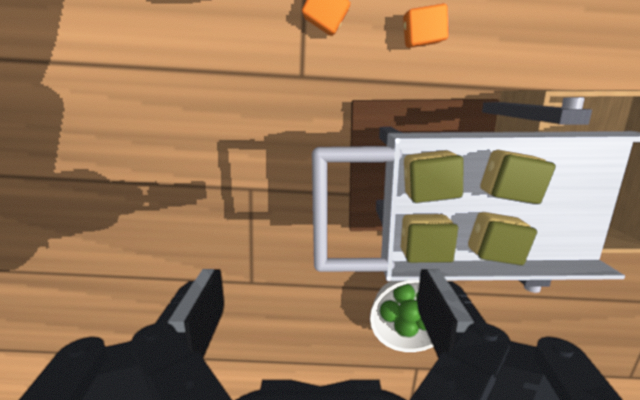

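The wrist view shows the bar at column 320, rows 150 to 268, where the fit predicted 319, so the estimate holds. The end rim is only 50 mm from the bar, so I half-close the fingers before going down.

move_arm(
  commands=[
    [-0.15, [0, 0, 0], [0, 0, 0]],
    [-0.15, [0, 0, 0.02], [0, 0, 0]],
    [-0.15, [0, -0.001, 0.05], [0, 0, 0]],
    [-0.15, [0, -0.001, 0.08], [0, 0, 0]],
    [-0.15, [0, -0.001, 0.105], [0, 0, 0]],
    [-0.15, [0, -0.001, 0.105], [0, 0, 0]],
    [-1, [0, -0.001, 0.105], [0, 0, 0]],
    [-1, [0, -0.001, 0.105], [0, 0, 0]],
    [-1, [0, -0.001, 0.105], [0, 0, 0]],
    [-1, [0, -0.001, 0.105], [0, 0, 0]],
    [-1, [0, -0.001, 0.105], [0, 0, 0]],
    [-1, [0, -0.001, 0.105], [0, 0, 0]],
  ],
  squeeze=25,
)

```text
time_s: 3.9
ee_pos: [0.6159, -0.2103, 0.1273]
tcp_rot: [-0.085, 3.139, 0.003]
force: [-0.9, 5.6, 0.1]
opening: 0.0087
finger_force: 25.3
```

```bash
python3 - <<'E'
from h import *
st=bot.state();print(st["time_s"],st["ee_pos"],st["opening"],st["finger_force"],st["force"])
M=R.from_rotvec(st["tcp_rot"])
d=np.array([-.056,.998,0]);r=np.hypot(.178,.02);a0=np.arctan2(.02,.178)
for th in np.arange(.1,1.01,.1):
    w=lambda a:-r*np.cos(a)*d+r*np.sin(a)*np.array([0,0,1])
    print(round(th,2),np.round(M.inv().apply(w(a0+th)-w(a0)),3))
E
```

```text
3.9 [ 0.61590064 -0.21025878  0.12732593] 0.008689036254731339 25.317766964435577 [-0.93321739  5.5973844   0.0809423 ]
0.1 [-0.     0.003 -0.018]
0.2 [-0.     0.008 -0.035]
0.3 [-0.     0.014 -0.052]
0.4 [-0.     0.022 -0.068]
0.5 [-0.     0.032 -0.083]
0.6 [-0.     0.043 -0.097]
0.7 [-0.     0.055 -0.11 ]
0.8 [ 0.     0.069 -0.121]
0.9 [ 0.     0.083 -0.132]
1.0 [ 0.     0.099 -0.14 ]
```

move_arm(
  commands=[
    [-1, [0, 0.001, -0.009], [0, 0, 0]],
    [-1, [0, 0.003, -0.018], [0, 0, 0]],
    [-1, [0, 0.005, -0.027], [0, 0, 0]],
    [-1, [0, 0.008, -0.035], [0, 0, 0]],
    [-1, [0, 0.011, -0.044], [0, 0, 0]],
    [-1, [0, 0.014, -0.052], [0, 0, 0]],
    [-1, [0, 0.018, -0.06], [0, 0, 0]],
    [-1, [0, 0.022, -0.068], [0, 0, 0]],
    [-1, [0, 0.027, -0.076], [0, 0, 0]],
    [-1, [0, 0.032, -0.083], [0, 0, 0]],
    [-1, [0, 0.037, -0.09], [0, 0, 0]],
    [-1, [0, 0.043, -0.097], [0, 0, 0]],
    [-1, [0, 0.049, -0.104], [0, 0, 0]],
    [-1, [0, 0.055, -0.11], [0, 0, 0]],
    [-1, [0, 0.062, -0.116], [0, 0, 0]],
    [-1, [0, 0.069, -0.121], [0, 0, 0]],
    [-1, [0, 0.069, -0.121], [0, 0, 0]],
    [-1, [0, 0.069, -0.121], [0, 0, 0]],
    [-1, [0, 0.069, -0.121], [0, 0, 0]],
    [-1, [0, 0.069, -0.121], [0, 0, 0]],
  ],
)

```text
time_s: 6.4
ee_pos: [0.6118, -0.1449, 0.2498]
tcp_rot: [-0.082, 3.139, -0.006]
force: [-2.9, -7.2, 6.3]
opening: 0.0092
finger_force: 24.8
```

```bash
python3 - <<'E'
from h import *
st=bot.state();print(st["time_s"],st["ee_pos"],st["opening"],st["finger_force"],st["force"])
a=bot.snapshot("top")[110:260,230:430,::-1];b=bot.snapshot("side")[120:300,220:450,::-1]
a=cv2.resize(a,(400,300),interpolation=cv2.INTER_CUBIC);b=cv2.resize(b,(383,300),interpolation=cv2.INTER_CUBIC)
cv2.imwrite("pics/up.png",np.hstack([a,b]))
E
```

```text
6.4 [ 0.61181235 -0.14490856  0.24978932] 0.009152496791411432 24.794214963912964 [-2.87270414 -7.17837843  6.32347187]
```

View pics/up.png

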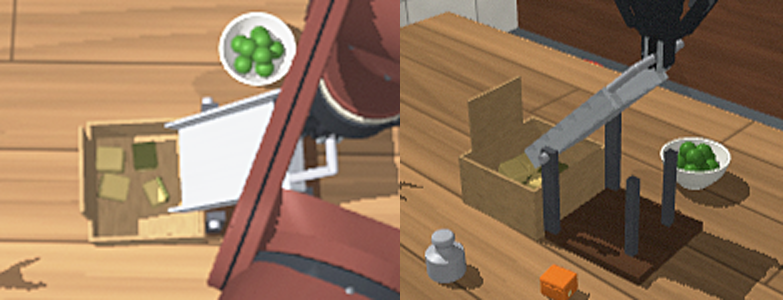

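The picture shows all four chunks in the carton, at (110,158), (146,153), (112,187) and (157,190), with the tray tipped and still held. Next I lower the tray along the same arc, open the fingers part way and rise.

move_arm(
  commands=[
    [-1, [0, -0.014, 0.011], [0, 0, 0]],
    [-1, [0, -0.026, 0.024], [0, 0, 0]],
    [-1, [0, -0.037, 0.038], [0, 0, 0]],
    [-1, [0, -0.047, 0.053], [0, 0, 0]],
    [-1, [0, -0.055, 0.069], [0, 0, 0]],
    [-1, [0, -0.061, 0.086], [0, 0, 0]],
    [-1, [0, -0.066, 0.103], [0, 0, 0]],
    [-1, [0, -0.069, 0.12], [0, 0, 0]],
    [-1, [0, -0.069, 0.121], [0, 0, 0]],
    [-1, [0, -0.069, 0.121], [0, 0, 0]],
    [-0.15, [0, -0.069, 0.121], [0, 0, 0]],
    [-0.15, [0, -0.069, 0.121], [0, 0, 0]],
    [-0.15, [0, -0.069, 0.121], [0, 0, 0]],
    [-0.15, [0, -0.069, 0.08], [0, 0, 0]],
    [-0.15, [0, -0.069, 0.03], [0, 0, 0]],
    [1, [0, -0.069, -0.03], [0, 0, 0]],
    [1, [0, -0.069, -0.03], [0, 0, 0]],
  ],
)

```text
time_s: 8.62
ee_pos: [0.6182, -0.2134, 0.2848]
tcp_rot: [-0.083, 3.13, -0.009]
force: [0.1, -0.1, -0.2]
opening: 0.0711
finger_force: 0.0
```

```bash
python3 - <<'E'
from h import *
st=bot.state();print(st["time_s"],st["ee_pos"],st["force"])
to([.459,.290,.25],17)
E
```

```text
8.625 [ 0.61816252 -0.21337302  0.28477219] [ 0.06651893 -0.14930902 -0.23597551]
shift [0.1325 0.5113 0.0304] turn [ 0.1  0.7 76.1]
```

move_arm(
  commands=[
    [1, [0.132, 0.511, 0.03], [0, 0.7, 76]],
    [1, [0.132, 0.511, 0.03], [0, 0.7, 76]],
    [1, [0.132, 0.511, 0.03], [0, 0.7, 76]],
    [1, [0.132, 0.511, 0.03], [0, 0.7, 76]],
    [1, [0.132, 0.511, 0.03], [0, 0.7, 76]],
    [1, [0.132, 0.511, 0.03], [0, 0.7, 76]],
    [1, [0.132, 0.511, 0.03], [0, 0.7, 76]],
    [1, [0.132, 0.511, 0.03], [0, 0.7, 76]],
    [1, [0.132, 0.511, 0.03], [0, 0.7, 76]],
    [1, [0.132, 0.511, 0.03], [0, 0.7, 76]],
    [1, [0.132, 0.511, 0.03], [0, 0.7, 76]],
    [1, [0.132, 0.511, 0.03], [0, 0.7, 76]],
    [1, [0.132, 0.511, 0.03], [0, 0.7, 76]],
    [1, [0.132, 0.511, 0.03], [0, 0.7, 76]],
  ],
)

```text
time_s: 10.38
ee_pos: [0.4567, 0.2907, 0.2474]
tcp_rot: [-1.862, -2.516, 0.0]
force: [0.8, -0.6, -0.4]
opening: 0.0852
finger_force: 0.0
```

```bash
python3 - <<'E'
from h import *
st=bot.state();print(st["time_s"],st["ee_pos"],st["tcp_rot"],st["joint_positions"])
c=cam("wrist",st);im=bot.snapshot("wrist");cv2.imwrite("pics/w2.png",im[:,:,::-1])
p=np.array([.459,.290,.137]);a=np.radians(17);x=np.array([np.cos(a),np.sin(a),0]);y=np.array([-x[1],x[0],0])
print(proj(c,[p+sx*.0195*x+sy*.012*y for sx in(-1,1) for sy in(-1,1)]))
print(proj(c,[[.459,.29,.016]+sx*.045*x+sy*.035*y for sx in(-1,1) for sy in(-1,1)]))
E
```

```text
10.375 [0.45674439 0.29068492 0.24739683] [-1.86238720e+00 -2.51611564e+00  2.73103475e-04] [0.41506553 0.01302757 1.72227953 0.00976879 1.4119983  0.11707462]
[[298.79856138 215.32535144]
 [298.13238142 186.13482556]
 [348.00855801 215.370616  ]
 [348.75056259 186.15026679]]
[[284.12298461 197.28690368]
 [281.8772181  135.8504838 ]
 [362.34713973 197.32915156]
 [364.73231025 135.78799051]]
```

View pics/w2.png

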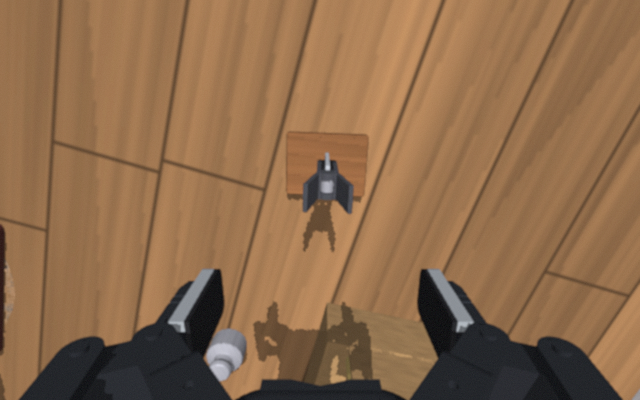

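```bash
python3 -c "
import cv2
a=cv2.imread('pics/w2.png')[120:220,270:385]
cv2.imwrite('pics/w2c.png',cv2.resize(a,None,fx=6,fy=6,interpolation=cv2.INTER_CUBIC))"
```

```text
(no output)
```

View pics/w2c.png

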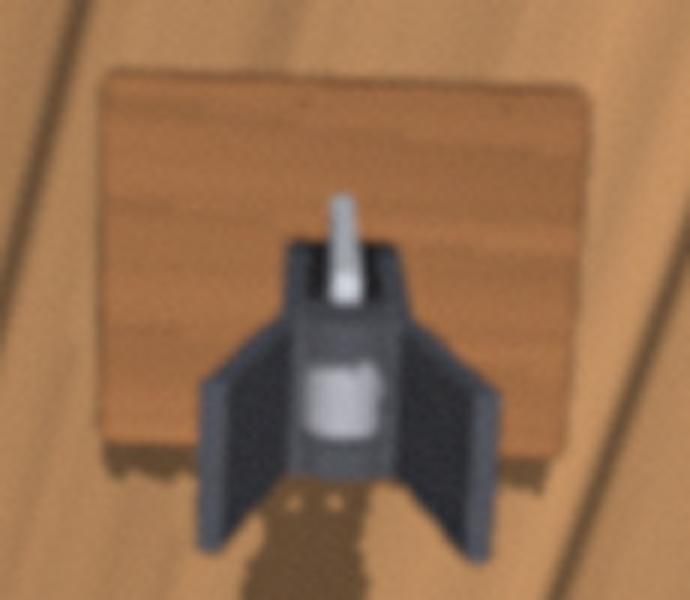

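The crop shows the handle tops' outer faces at crop columns 201 and 494, mid-row 470. The clip therefore sits about 4 mm towards tool +y and 2 mm towards tool +x from my estimate, turned 2°.

```bash
python3 -c "
from h import *
to([.4622,.293,.100],15)"
```

```text
shift [-0.0008  0.0069  0.1474] turn [-0.4 -0.5  2. ]
```

move_arm(
  commands=[
    [1, [-0.001, 0.007, 0.05], [-0.4, -0.5, 2]],
    [1, [-0.001, 0.007, 0.09], [-0.4, -0.5, 2]],
    [1, [-0.001, 0.007, 0.09], [-0.4, -0.5, 2]],
    [1, [-0.001, 0.007, 0.09], [-0.4, -0.5, 2]],
    [1, [-0.001, 0.007, 0.09], [-0.4, -0.5, 2]],
  ],
)

```text
time_s: 11.05
ee_pos: [0.464, 0.2937, 0.1598]
tcp_rot: [1.91, 2.492, 0.006]
force: [-0.5, 0.6, 0.5]
opening: 0.0854
finger_force: 0.0
```

```bash
python3 - <<'E'
from h import *
st=bot.state();print(st["ee_pos"]);to([.4622,.293,.100],15)
c=cam("wrist",st);im=bot.snapshot("wrist")
cv2.imwrite("pics/w3.png",im[60:380,120:520,::-1].repeat(2,0).repeat(2,1)[:600])
E
```

```text
[0.46402227 0.2937007  0.15981227]
shift [-0.0002 -0.0022  0.0598] turn [ 0.2 -0.   0.1]
```

View pics/w3.png

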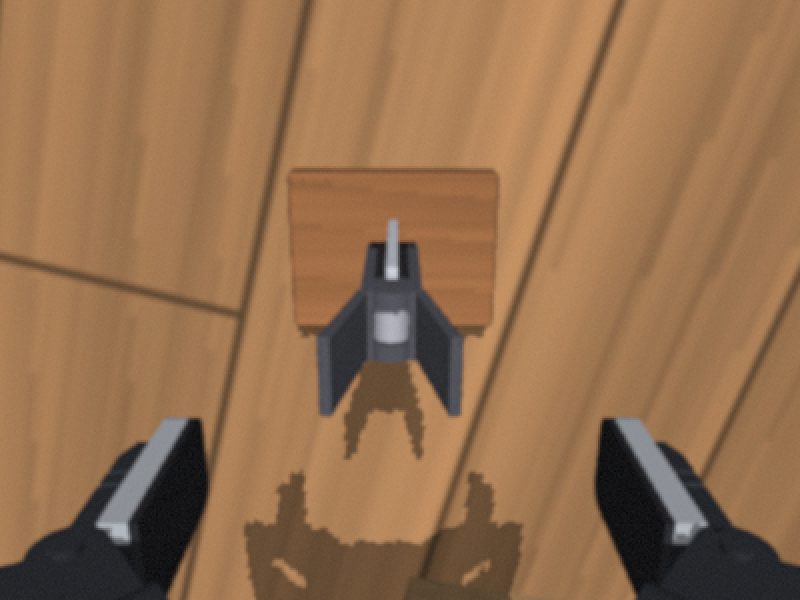

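The view shows the clip square to the fingers, with its handle tops at crop columns 318 to 462 (middle 390). The finger centre is at 400, so it is a few millimetres off.

```bash
python3 - <<'E'
from h import *
st=bot.state();c=cam("wrist",st);p=atz(c,(315,246.7),.137);print(p,st["ee_pos"])
q=atz(c,((290+498)/4+120,170/2+60),.016);print(q)
to([p[0],p[1],.1],15)
E
```

```text
[0.46110214 0.29439453 0.137     ] [0.46382762 0.2936603  0.15957882]
[0.45259609 0.32802681 0.016     ]
shift [ 0.0014 -0.0027  0.0596] turn [ 0.2 -0.   0.1]
```

move_arm(
  commands=[
    [1, [0.001, -0.003, 0.03], [0, 0, 0]],
    [1, [0.001, -0.003, 0.06], [0, 0, 0]],
    [1, [0.001, -0.003, 0.06], [0, 0, 0]],
    [-0.2, [0.001, -0.003, 0.06], [0, 0, 0]],
    [-1, [0.001, -0.003, 0.06], [0, 0, 0]],
    [-1, [0.001, -0.003, 0.06], [0, 0, 0]],
    [-1, [0.001, -0.003, 0.06], [0, 0, 0]],
    [-1, [0.001, -0.003, 0.06], [0, 0, 0]],
    [-1, [0.001, -0.003, 0.06], [0, 0, 0]],
    [-1, [0.001, -0.003, 0.06], [0, 0, 0]],
  ],
  squeeze=30,
)

```text
time_s: 12.35
ee_pos: [0.4622, 0.2946, 0.101]
tcp_rot: [1.909, 2.491, 0.01]
force: [0.3, 0.4, 11.5]
opening: 0.0192
finger_force: 32.3
```

move_arm(
  commands=[
    [-1, [0, 0, -0.015], [0, 0, 0]],
    [-1, [0, 0, -0.035], [0, 0, 0]],
    [-1, [0, 0, -0.06], [0, 0, 0]],
    [-1, [0, 0, -0.09], [0, 0, 0]],
    [-1, [0, 0, -0.12], [0, 0, 0]],
    [-1, [0, 0, -0.15], [0, 0, 0]],
    [-1, [0, 0, -0.15], [0, 0, 0]],
    [-1, [0, 0, -0.15], [0, 0, 0]],
  ],
)

```text
time_s: 13.35
ee_pos: [0.4588, 0.293, 0.2465]
tcp_rot: [-1.911, -2.493, 0.002]
force: [-0.7, 0.5, -1.4]
opening: 0.0192
finger_force: 31.0
```

```bash
python3 - <<'E'
from h import *
to([.592,.1145,.25],93.3)
E
```

```text
shift [-0.207   0.0822 -0.0036] turn [ -0.1  -0.  -78.2]
```

move_arm(
  commands=[
    [-1, [-0.05, 0.02, 0], [0, 0, -20]],
    [-1, [-0.1, 0.04, 0], [0, 0, -40]],
    [-1, [-0.15, 0.06, 0], [0, 0, -60]],
    [-1, [-0.207, 0.082, 0], [0, 0, -78]],
    [-1, [-0.207, 0.082, 0], [0, 0, -78]],
    [-1, [-0.207, 0.082, 0], [0, 0, -78]],
    [-1, [-0.207, 0.082, 0], [0, 0, -78]],
    [-1, [-0.207, 0.082, 0], [0, 0, -78]],
    [-1, [-0.207, 0.082, 0], [0, 0, -78]],
    [-1, [-0.207, 0.082, 0], [0, 0, -78]],
    [-1, [-0.207, 0.082, 0], [0, 0, -78]],
    [-1, [-0.207, 0.082, 0], [0, 0, -78]],
    [-1, [-0.207, 0.082, 0], [0, 0, -78]],
    [-1, [-0.207, 0.082, 0], [0, 0, -78]],
  ],
)

```text
time_s: 15.1
ee_pos: [0.5923, 0.1147, 0.2473]
tcp_rot: [0.084, -3.14, -0.0]
force: [0.8, -0.4, -1.2]
opening: 0.0192
finger_force: 31.0
```

```bash
python3 - <<'E'
from h import *
st=bot.state();print(st["time_s"],st["ee_pos"],st["tcp_rot"],st["joint_positions"],st["opening"])
c=cam("wrist",st);im=bot.snapshot("wrist");cv2.imwrite("pics/w4.png",im[:,:,::-1])
a=im[100:340,180:480,::-1];b=bot.snapshot("side")[130:280,220:420,::-1]
cv2.imwrite("pics/w4c.png",np.vstack([cv2.resize(a,(500,400),interpolation=3)]) if 0 else np.hstack([cv2.resize(a,(420,336),interpolation=2),cv2.resize(b,(380,285),interpolation=2).copy() if 0 else cv2.copyMakeBorder(cv2.resize(b,(380,285),interpolation=2),0,51,0,0,0)]))
x=R.from_rotvec([0,0,1.63]).apply([1,0,0]);y=R.from_rotvec([0,0,1.63]).apply([0,1,0])
print(proj(c,[np.array([.592,.1145,.15])+i*.05*y for i in(-1,1)]))
E
```

```text
15.1 [0.59233355 0.11467966 0.24728626] [ 8.38118363e-02 -3.14044513e+00 -6.65689015e-05] [ 6.05686221e-02  1.58962260e-01  1.56683132e+00  4.38748914e-05
  1.41582696e+00 -1.56359758e+00] 0.019248775835703526
[[321.01456047 263.00301761]
 [320.07237537 135.02946346]]
```

View pics/w4c.png

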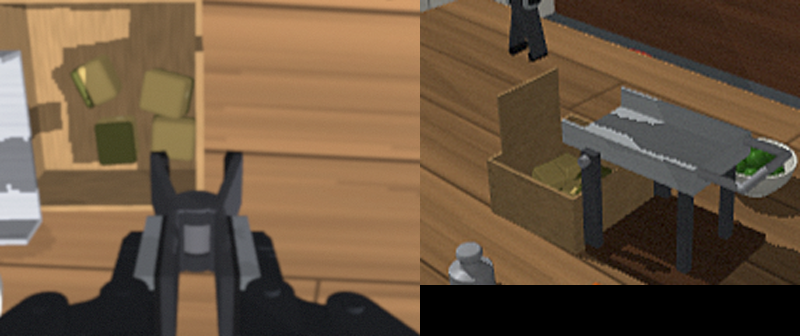

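The tray is flat, all four chunks are in the carton, and the clip is held open over the panel. The jaw tips sit around crop column 197 and the panel edge around column 200. I read the edge more exactly in code.

```bash
python3 - <<'E'
from h import *
im=cv2.imread("pics/w4.png")
for v in(138,150,165,180,195,205): print(v,im[v,312:334].sum(1).tolist())
g=im[205:225,270:360].sum(2)
for v in(208,214,220): print(v,(im[v,280:360].sum(1)//10).tolist())
print((im[115:145,323].sum(1)//3).tolist())
E
```

```text
138 [283, 280, 270, 264, 271, 284, 312, 388, 454, 481, 476, 475, 466, 437, 411, 401, 400, 397, 401, 405, 398, 402]
150 [279, 288, 289, 274, 268, 272, 293, 368, 453, 486, 484, 486, 463, 411, 363, 348, 347, 345, 344, 339, 343, 346]
165 [300, 310, 305, 258, 205, 217, 285, 363, 454, 482, 473, 478, 454, 417, 380, 372, 373, 377, 370, 375, 377, 377]
180 [234, 215, 237, 273, 284, 285, 287, 350, 428, 474, 484, 482, 471, 438, 407, 384, 383, 389, 388, 385, 399, 381]
195 [357, 355, 354, 354, 354, 338, 327, 353, 432, 467, 480, 472, 468, 438, 410, 392, 398, 400, 399, 403, 402, 400]
205 [357, 353, 354, 354, 341, 323, 313, 346, 433, 486, 495, 493, 481, 441, 389, 379, 373, 380, 384, 389, 392, 387]
208 [28, 28, 28, 28, 28, 27, 26, 22, 19, 18, 19, 18, 17, 17, 17, 14, 14, 15, 22, 30, 34, 36, 35, 35, 35, 35, 34, 35, 34, 35, 35, 35, 34, 35, 35, 34, 33, 31, 30, 35, 44, 48, 49, 49, 47, 41, 31, 27, 25, 26, 26, 25, 25, 25, 25, 24, 25, 25, 26, 25, 24, 21, 15, 13, 13, 14, 15, 16, 17, 17, 18, 18, 21, 24, 28, 28, 28, 29, 29, 29]
214 [28, 28, 27, 27, 28, 27, 25, 19, 14, 13, 14, 15, 15, 15, 14, 13, 12, 12, 12, 13, 18, 25, 28, 28, 28, 28, 28, 29, 29, 30, 30, 29, 31, 31, 31, 30, 29, 28, 29, 35, 43, 49, 50, 50, 48, 45, 39, 37, 37, 37, 37, 37, 36, 37, 37, 37, 37, 37, 34, 28, 15, 7, 6, 5, 9, 12, 13, 13, 14, 15, 13, 16, 21, 28, 34, 37, 36, 37, 36, 36]
220 [27, 26, 26, 27, 27, 27, 24, 19, 14, 13, 13, 14, 14, 15, 15, 14, 14, 13, 10, 8, 13, 19, 25, 27, 27, 27, 27, 27, 26, 26, 26, 26, 25, 26, 26, 25, 25, 26, 27, 32, 40, 47, 49, 49, 48, 44, 40, 38, 38, 38, 38, 37, 38, 38, 37, 38, 38, 37, 35, 28, 16, 7, 9, 13, 13, 14, 15, 14, 15, 17, 21, 22, 25, 31, 36, 37, 38, 37, 38, 37]
[159, 159, 160, 158, 157, 158, 157, 158, 156, 150, 128, 101, 91, 91, 87, 85, 85, 84, 83, 82, 89, 114, 142, 158, 162, 160, 161, 161, 163, 161]
```

The panel edge is centred at column 322.3 along its length, so the yaw is right. The jaws are centred at 320, so I shift 2 mm along tool +y and then go down.

move_arm(
  commands=[
    [-1, [0, 0.002, 0], [0, 0, 0]],
    [-1, [0, 0.002, 0.01], [0, 0, 0]],
    [-1, [0, 0.002, 0.02], [0, 0, 0]],
    [-1, [0, 0.002, 0.03], [0, 0, 0]],
    [-1, [0, 0.002, 0.04], [0, 0, 0]],
    [-1, [0, 0.002, 0.05], [0, 0, 0]],
    [-1, [0, 0.002, 0.056], [0, 0, 0]],
    [-1, [0, 0.002, 0.056], [0, 0, 0]],
    [-1, [0, 0.002, 0.056], [0, 0, 0]],
    [-1, [0, 0.002, 0.056], [0, 0, 0]],
  ],
)

```text
time_s: 16.45
ee_pos: [0.5926, 0.1167, 0.1918]
tcp_rot: [-0.084, 3.14, 0.0]
force: [0.6, 0.6, -0.0]
opening: 0.0195
finger_force: 31.0
```

```bash
python3 - <<'E'
from h import *
st=bot.state();print(st["time_s"],st["ee_pos"],st["force"],st["opening"],st["finger_force"])
a=bot.snapshot("side")[130:240,230:350,::-1];b=bot.snapshot("wrist")[90:290,220:420,::-1]
cv2.imwrite("pics/end.png",np.hstack([cv2.resize(a,(432,396),interpolation=2),cv2.resize(b,(396-28,396),interpolation=2)]))
E
```

```text
16.45 [0.59255435 0.11669467 0.19183407] [ 0.64435475  0.56468328 -0.0320553 ] 0.019458769429735987 30.981552600860596
```

View pics/end.png

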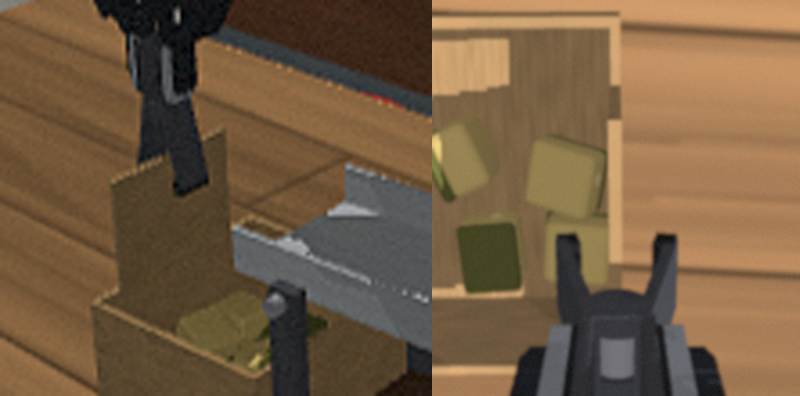

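One jaw is on each side of the panel, with even gaps: the panel is centred at column 614.5 and the jaws at 617. I let it settle and check the force once more.

move_arm(
  commands=[
    [-1, [0, 0, 0], [0, 0, 0]],
    [-1, [0, 0, 0], [0, 0, 0]],
    [-1, [0, 0, 0], [0, 0, 0]],
    [-1, [0, 0, 0], [0, 0, 0]],
  ],
)

```text
time_s: 17.05
ee_pos: [0.5922, 0.1167, 0.1912]
tcp_rot: [0.084, -3.14, -0.0]
force: [0.3, 0.6, -0.8]
opening: 0.0193
finger_force: 31.0
```

move_arm(
  commands=[
    [-1, [0, 0, 0], [0, 0, 0]],
  ],
)

```text
time_s: 17.18
ee_pos: [0.5922, 0.1167, 0.1912]
tcp_rot: [0.084, -3.14, -0.0]
force: [-0.4, -0.5, 0.3]
opening: 0.0197
finger_force: 31.0
```

move_arm(
  commands=[
    [-1, [0, 0, 0], [0, 0, 0]],
  ],
)

```text
time_s: 17.3
ee_pos: [0.5922, 0.1166, 0.1912]
tcp_rot: [0.084, -3.14, -0.0]
force: [0.2, -1.0, -0.3]
opening: 0.0195
finger_force: 31.0
```

The force readings are only noise, so nothing is pressing on the card. Handing in.

```bash
python3 -c "
from rig import bot
print(bot.close_job())"
```

```text
the job is handed in; nothing more can be done
None
```

I handed the job in at about 17 s of the 51 s, with no verdict returned: all four chunks are in the carton, the tray is flat, and the clip is held open astride the panel's top edge with no sign that it touches the card.

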